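Hold the spring clip gaping over the card in its stand

ROBOT

A 6-joint arm with a two-finger parallel gripper is mounted at the origin on the work surface. World frame = base frame: x ahead of the robot, y to its left, z up, the work surface at z = 0. Lengths are in mm, angles in rad, forces in N, time in s.
With the tool pointing down it reaches from about 300 to 775 mm from the base axis. Payload 14.6 kg.
Tool frame: the origin (TCP) lies on the mounting face of the last link; the fingertips stand 199 mm ahead of it and the grasp point (between the pads) lies 180 mm ahead of it (grip_point_offset is the distance from the TCP to the grasp point, in mm); z points along the fingers, y is the line along which they close (so a half turn about z gives the same grasp; the last joint's range is limited). The gripper opens to 94 mm and grips with 3 to 60 N. Pads are 16 mm wide; open, the fingers measure 119 mm over their backs; the gripper's body (75 mm by 177 mm) begins 78 mm behind the grasp point.
Start: joints at [-1.317, 0.3, 1.521, -0, 1.321, -0.067], TCP at [173.422, -521.934, 404.646] pointing down, gripper open.
Joint ranges: [-3.03, 3.03], [-0.79, 2.21], [0.23, 2.52], [-1.04, 4.18], [0, 3.07], [-2.55, 2.55]. Speed limits (rad/s): [2.22, 2.22, 2.57, 3.14, 3.14, 3.14].

INTERFACE

Orientations are given as a 3x3 rotation matrix whose columns are the frame's x, y, z axes.
In Python, from bench import * gives the robot as it stands.
- The arm moves only by the tool arm_command, never from a script. Its argument "rows" is a list of rows, each an object of numbers: "fingers": the opening, from -1 (shut) to 1 (fully open); "x", "y", "z": the shift along the tool's x, y, z in mm; "wx", "wy", "wz": the turn, a rotation vector about the tool's x, y, z in rad. In form: [{"fingers": .., "x": .., "y": .., "z": .., "wx": .., "wy": .., "wz": ..}, ...]. A call has 1 to 10 rows; each row shifts and turns the commanded pose from where the row before left it, along the tool's axes as they then stand; what a row does not reach is not made up. A row lasts 1/8 s, in which the tool goes at most 62.5 mm and 10.7 degrees, less where a joint would pass 70% of its speed; a pose out of reach is approached as far as the arm can. A call with a gripper value outside its range is refused whole. The fingers move at their own pace and stop on an object; the grip force is fixed at half the most. Time passes only in rows, so rows that do not move let the fingers close. It gives the time, the measured TCP pose, the force, the opening and the grip force at its end, in the units of the state.
- sense(): the state, without advancing time (a new reading comes with each control period).
- grab_frame(name): name is "scene" or "top" or "wrist"; returns (picture, depth): 384x512x3 uint8, blue, green, red; 384x512 float32, mm along the optical axis (not along the pixel's ray), 0 where there is no reading.
- camera_info(name): a dict with "vfov" (degrees; the focal length in pixels is half the picture's height over the tangent of half this angle, whatever the lens; pixels are square), "cx", "cy" (the principal point, pixels), "D" ([k1, k2, p1, p2, k3] as OpenCV has them; the pictures are not rectified), "world_from_camera" (4x4, takes a point from camera to world coordinates); the wrist camera has in their place "hand_eye" (4x4, takes a point from camera to tool coordinates, whose origin is the TCP and whose axes are the flange's). Camera axes: x right, y down, z forward; pixel columns grow to the right and rows downward; lengths in mm; the calibration is good to about 2 mm. A picture is of the moment at which its call begins: read the wrist's pose just before it. camera_info takes no time and is no camera call.
- finish_job(): hands the job in; it is judged then, once.
The state is a dict: "time": time; "joints": joint angles; "joint_vel": joint speeds; "joint_torque": joint torques, N m; "position": TCP position; "tool_rot": TCP orientation; "ft_force": force on the tool from outside, world axes, zero at the start; "moment": the same for the moment, N m; "finger_gap": opening from 0.0 (shut) to 1.0 (fully open); "gripper_force": force on a finger pad.
Only numpy, scipy, OpenCV 4.12 (cv2) and the standard library are available. Lean on these libraries where they do the work, as an engineer would, in place of code of your own. Each camera call takes 0.05 s, during which the arm holds its last target. There are 200 camera calls.

TASK

Set the wooden card stand on the cork pad, fully on it and lined up with it either way round, and let go of it. Then take the steel spring clip off the bookend by squeezing its two tails together, bring it jaws-down to the card in the stand, and finish while still holding it squeezed wide open, jaw tips about 1 to 2 cm below the middle of the card's top edge, one on either side and the clip not touching card or stand, so that a note can be slipped in. Leave everything else on the desk where it is.

Things in the scene. Friction and masses are not known exactly. Their poses are not given: they have to be found in the camera images.
- pad: flat cork pad fixed on the desk, 160 (x) by 80 (y) by 3 mm thick; origin at the centre of its underside, z up
- stand: loose wooden block 140 (x) by 42 (y) by 28 mm tall, about 0.16 kg, with a stiff white card fixed upright in its top: card 3 mm thick (y), running from x = -5 to +70 mm, its top edge 83 mm above the block's underside. Origin at the centre of the underside, z up. The end from x = -70 to -5 mm is bare wood
- stand_grip (a point): point on the top face of the stand's bare end (x = -38 mm, 28 mm above the underside): take the block here across its 42 mm width (along the stand's y)
- stand_edge (a point): middle of the card's top edge; axes as the stand: x along the edge, y through the card, z up
- bookend_top (a point): middle of the top edge of the aluminium bookend, 120 mm above the desk; the bookend is fixed, its upright plate 90 mm wide (x) and 3 mm thick (y); three small books, up to 77 mm tall, stand against its -y side, out to 41 mm
- clip: loose steel spring clip, 0.06 kg, 30 mm wide (x), at the start biting the bookend's top edge, jaws down, tails up. Origin on the hinge axis, 8 mm above that edge; the hinge rod is 8 mm thick and runs along x, 34 mm; y across the clip, z up. The jaws reach 38 mm below the hinge. The frame belongs to half a: squeezing turns each half by half the joint angle, so it tilts about x by up to 0.28 rad
- clip_tail_a (a point): centre of the round bar (8 mm thick, 30 mm long along x) that ends tail a, 40 mm above the hinge and 20 mm to its +y side. The two bars measure 48 mm over both at the start, about 25 mm fully squeezed; take them from above, fingers closing along the clip's y
- clip_tail_b (a point): centre of the same bar on tail b, on the -y side
- clip_spring (a joint): opening angle of the clip in rad: 0 biting 3 mm thickness as at the start, -0.05 shut on nothing, 0.55 wide open (hard stop, jaws 23 mm apart). Squeezing the tail bars together opens it; the spring needs about 4 N at the tails to start and 8 N at full opening, so grip with about 20 N to hold it at the stop; it snaps shut when let go
- clip_jaw_a (a point): inner lower edge of jaw a (the clip's +y jaw), at its middle; jaws are 4 mm thick
- clip_jaw_b (a point): inner lower edge of jaw b (the clip's -y jaw), at its middle
- tumbler: frosted glass tumbler, 72 mm across, 100 mm tall; loose, not part of the job; origin at the centre of its underside
- highlighter: yellow highlighter lying flat, 114 mm long; loose, not part of the job; origin at the centre of its underside
- cube0: lowest of three stacked wooden 25 mm counting cubes; loose, not part of the job; origin at the centre of its underside
- cube1: middle counting cube of the stack; loose, not part of the job; origin at the centre of its underside
- cube2: top counting cube of the stack; loose, not part of the job; origin at the centre of its underside
- stapler: black stapler, 130 mm long, 47 mm tall; loose, not part of the job; origin at the centre of its underside
- tape: tape dispenser, 130 mm long, 73 mm tall; loose, not part of the job; origin at the centre of its underside
- jar: glass jar with aluminium lid, 60 mm across, 70 mm tall; loose, not part of the job; origin at the centre of its underside
Mind the look-alikes: they are no part of the job. What is shaped like the part that bears bookend_top but red or yellow is not meant.

How it is judged (in metres and radians):
On the way, in this order (a step that is already met when the one before it is completed fails the run):
1. the card stand stands upright on the cork pad, lined up with it and let go (x of stand in the frame of pad between -0.022 and 0.022 m and y of stand in the frame of pad between -0.019 and 0.019 m and angle between the x axis of stand and the x axis of pad, either way round below 0.2 rad and angle between stand's own z axis and vertical below 0.08 rad and height (world z) of stand below 0.008 m and contact force between stand and the fingers below 0.2 N and linear speed of stand below 0.02 m/s), for 0.2 s.
2. the clip is squeezed open in the fingers, clear of the bookend (value of joint clip_spring above 0.35 rad and contact force between the fingers and clip above 2 N and distance between clip and bookend_top above 0.06 m), for 0.2 s.
At the end, for the whole second after the job is handed in: Stand upright, untouched, within 22 mm along, 19 mm across and 0.2 rad of the pad; clip held by the fingers beyond 0.35 rad, not touching the stand (under 0.3 N), still; jaw tips 6 mm or more below the edge, 4 mm or more to either side, within 20 mm of its middle, hinge within 0.25 rad of it (all of step 1 and value of joint clip_spring above 0.35 rad and contact force between the fingers and clip above 2 N and contact force between clip and stand below 0.3 N and z of each of clip_jaw_a, clip_jaw_b in the frame of stand_edge below -0.006 m and x of clip_jaw_a in the frame of stand_edge between -0.02 and 0.02 m and x of clip_jaw_b in the frame of stand_edge between -0.02 and 0.02 m and ((y of clip_jaw_a in the frame of stand_edge above 0.004 m and y of clip_jaw_b in the frame of stand_edge below -0.004 m) or (y of clip_jaw_b in the frame of stand_edge above 0.004 m and y of clip_jaw_a in the frame of stand_edge below -0.004 m)) and angle between the x axis of clip and the x axis of stand, either way round below 0.25 rad and linear speed of clip below 0.03 m/s); the arm keeps its last pose, push and grip.
It fails at once if a thing that is not part of the job is moved by over 30 mm (distance of any of tumbler, highlighter, cube0, cube1, cube2, stapler, tape, jar from where it was at the start of the episode above 0.03 m).
It also fails if it takes over 58 s, if anything falls off the work surface, if the arm or the gripper's body presses on something with over 40 N, if the wrist force passes 120 N, or if a joint passes its speed limit or range.

## Working session

There is one attempt and no reset: what is moved stays moved. The work goes in short steps, Python scripts to look and compute and a tool call to move; the robot and the scene stay as the last step left them, time stands still between calls to the robot, and variables do not carry over. Pictures are saved under pics/ and viewed, at most 10 in all, crops included, and the job is handed in when it is done.

Besides the shell and the picture viewer there is one more tool, called after "Request:" as a command line: name --argument value ..., lists and objects as JSON in quotes. arm_command: Moves the arm, as the interface text tells. Its arguments: {"type":"object","properties":{"rows":{"type":"array","items":{"type":"object","properties":{"fingers":{"type":"number"},"x":{"type":"number"},"y":{"type":"number"},"z":{"type":"number"},"wx":{"type":"number"},"wy":{"type":"number"},"wz":{"type":"number"}}}}},"required":["rows"]}

```bash
mkdir -p pics; ls; cat > h.py <<'E'
from bench import *
import numpy as np, cv2
def K(name):
    c=camera_info(name); f=192/np.tan(np.radians(c['vfov'])/2)
    return c,np.array([[f,0,c['cx']],[0,f,c['cy']],[0,0,1.]]),np.array(c['D'],float)
def T(name,s=None):
    c=camera_info(name)
    if name!='wrist': return np.array(c['world_from_camera'])
    s=s or sense(); M=np.eye(4); M[:3,:3]=np.array(s['tool_rot']); M[:3,3]=s['position']
    return M@np.array(c['hand_eye'])
def world(name,uv,d,M):
    "points from pixels and depth"
    c,k,D=K(name); uv=np.atleast_2d(np.asarray(uv,float))
    n=cv2.undistortPoints(uv[:,None],k,D)[:,0]; d=np.atleast_1d(d)
    p=np.c_[n*d[:,None],d]; return p@M[:3,:3].T+M[:3,3]
def plane(name,uv,z,M):
    a=world(name,uv,np.ones(len(np.atleast_2d(uv))),M)-M[:3,3]
    return M[:3,3]+a*((z-M[2,3])/a[:,2])[:,None]
def cloud(name,dep,M):
    v,u=np.mgrid[0:384,0:512]; P=world(name,np.c_[u.ravel(),v.ravel()],dep.ravel(),M).reshape(384,512,3)
    P[dep<=0]=np.nan; return P
E
python3 - <<'E'
from h import *
for n in('scene','top'):
    p,d=grab_frame(n); np.savez(n,p=p,d=d,M=T(n)); cv2.imwrite(f'pics/{n}.png',p)
    print(n,camera_info(n)['vfov'],T(n).round(2).tolist(),(d>0).mean())
print(sense())
E
```

```text
pics
scene 53.627879984605045 [[-0.76, 0.4, -0.52, 969.3], [0.65, 0.45, -0.61, 648.92], [-0.01, -0.8, -0.6, 739.82], [0.0, 0.0, 0.0, 1.0]] 0.9959055582682291
top 45.5096269373378 [[0.01, -0.98, 0.19, 188.24], [-1.0, -0.01, -0.01, 30.28], [0.01, -0.19, -0.98, 1432.56], [0.0, 0.0, 0.0, 1.0]] 0.9958394368489584
{'time': 0.1, 'joints': array([-1.31663290e+00,  3.00391069e-01,  1.52150807e+00,  3.14439868e-05,
        1.32067557e+00, -6.66173205e-02]), 'joint_vel': array([ 0.00082674,  0.00141421, -0.00120857,  0.00078109,  0.00055443,
        0.00038201]), 'joint_torque': array([ 5.85948019e-04, -5.32647479e+01, -3.53287661e+01,  7.09240395e-02,
        2.34971009e-02, -8.26999712e-05]), 'position': array([ 173.40204855, -521.91912251,  404.16101035]), 'tool_rot': array([[ 9.48991999e-01,  3.15300076e-01, -2.17438588e-04],
       [ 3.15300136e-01, -9.48991521e-01,  9.58171735e-04],
       [ 9.57642447e-05, -9.77855727e-04, -9.99999517e-01]]), 'ft_force': array([-0.83181991,  0.81573049,  0.20635594]), 'moment': array([-0.02608987, -0.0062747 , -0.0540537 ]), 'gripper_force': 0.0, 'finger_gap': 0.9990121724675879}
```

View pics/scene.png

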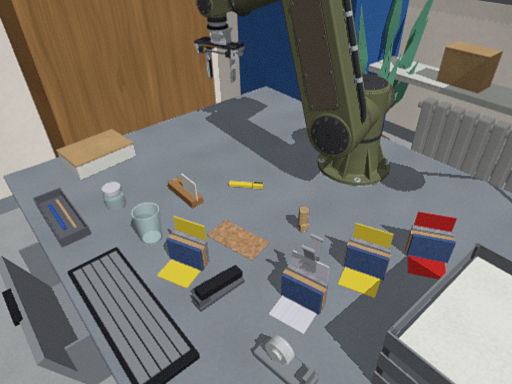

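View pics/top.png

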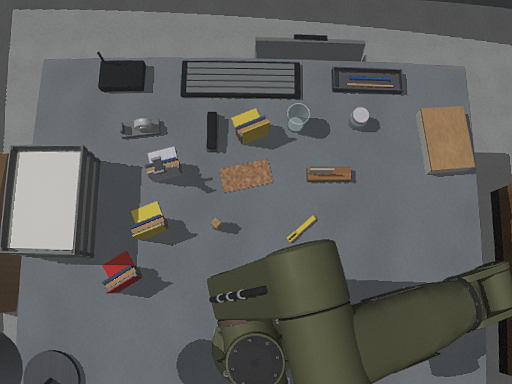

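The stand (brown block with white card) is at scene (185,190) / top (328,174), and the pad is at scene (238,238) / top (246,176). There are four bookends in the top view: yellow (250,125), yellow (148,220), red (120,270) and bare aluminium (162,162). Only the aluminium one carries the clip, so it is the one meant. I'll measure these and check with one enlarged crop.

```bash
python3 - <<'E'
from h import *
def rect(P2):
    r=cv2.minAreaRect(P2.astype(np.float32)); b=cv2.boxPoints(r); e=[b[1]-b[0],b[2]-b[1]]
    e=max(e,key=np.linalg.norm); return np.round(r[0],1),np.round(r[1],1),round(float(np.arctan2(e[1],e[0])),3)
ims=[]
for n,pb,sb,cb in(('scene',(195,210,285,270),(155,165,215,215),(250,225,350,335)),('top',(205,145,285,205),(295,155,365,190),(130,135,200,190))):
    z=np.load(n+'.npz'); p,d,M=z['p'],z['d'],z['M']; P=cloud(n,d,M)
    hsv=cv2.cvtColor(p,cv2.COLOR_BGR2HSV)
    print(n,'desk z',np.nanmedian(P[240:250,180:200,2]) if n=='scene' else np.nanmedian(P[200:215,260:280,2]))
    for nm,b,zl,zh in(('pad',pb,-5,8),('block',sb,18,35),('card',sb,50,95)):
        m=np.zeros((384,512),bool); m[b[1]:b[3],b[0]:b[2]]=1
        m&=(P[...,2]>zl)&(P[...,2]<zh)
        if nm!='card': m&=(hsv[...,1]>80)&(hsv[...,0]<25)
        q=P[m]; print(nm,m.sum(),*rect(q[:,:2]),'z',np.percentile(q[:,2],[5,50,95]).round(1))
    b=cb; m=np.zeros((384,512),bool); m[b[1]:b[3],b[0]:b[2]]=1
    for zl,zh in((40,75),(75,95),(95,116),(116,135),(140,185)):
        mm=m&(P[...,2]>zl)&(P[...,2]<zh); q=P[mm]
        if len(q)>3: print(zl,zh,len(q),*rect(q[:,:2]),'z',q[:,2].min().round(1),q[:,2].max().round(1))
    c=p[b[1]:b[3],b[0]:b[2]]; ims.append(cv2.resize(c,(400,int(400*c.shape[0]/c.shape[1])),interpolation=2))
H=max(i.shape[0] for i in ims)
cv2.imwrite('pics/c1.png',np.hstack([cv2.copyMakeBorder(i,0,H-i.shape[0],0,0,0) for i in ims]))
E
```

```text
scene desk z 72.26539854529778
pad 1163 [548.6  23.4] [183.1 192.8] -0.553 z [0.8 3.  5.3]
block 303 [ 538.6 -232.7] [ 43.6 144.6] -1.548 z [20.3 27.2 29.6]
card 148 [ 602.4 -157.4] [201.4  64.8] 0.608 z [52.5 72.  88.1]
40 75 890 [470.3 266.4] [191.8 105.1] 0.281 z 40.1 75.0
75 95 472 [481.8 268.3] [166.7  99.5] 0.307 z 75.0 95.0
95 116 239 [525.5 281.9] [ 9.9 89.9] -1.298 z 95.0 116.0
116 135 154 [522.1 281.1] [18.2 90. ] -1.277 z 116.1 134.8
140 185 287 [521.8 283.6] [48.9 30.6] 0.283 z 140.0 173.8
top desk z 0.6922874223624831
pad 1069 [532.   26.9] [ 79.3 158.7] -1.337 z [-2.   3.2  7.3]
block 395 [ 534.3 -235.9] [ 40.7 140.4] -1.561 z [22.7 27.8 32.9]
card 92 [ 534.9 -204.2] [76.3  6. ] 1.539 z [52.6 73.4 84.9]
40 75 259 [537.5 284.6] [ 44.  105.7] -1.296 z 40.7 75.0
75 95 82 [536.2 283.2] [ 44.6 103.5] -1.308 z 75.0 94.8
95 116 46 [516.1 278.3] [ 7.6 89.4] -1.292 z 95.3 115.4
116 135 76 [520.8 280.8] [17.7 88.3] -1.406 z 116.5 134.9
140 185 108 [518.3 282.6] [48.7 30.7] 0.263 z 141.0 176.8
```

View pics/c1.png

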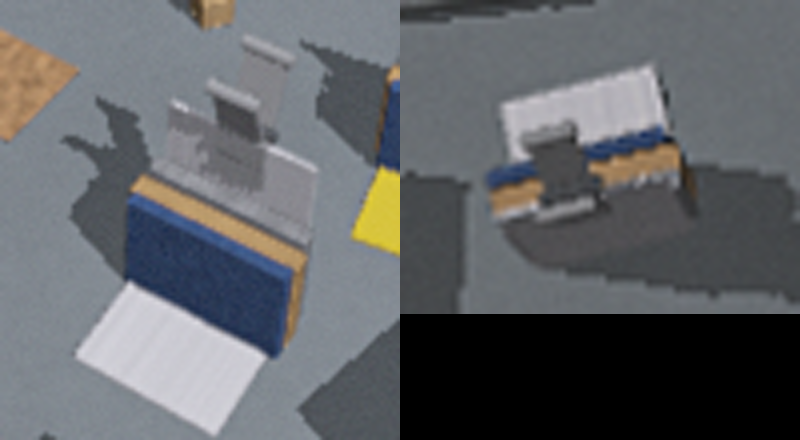

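The crop shows the steel clip, with its two tail bars, on the bare aluminium bookend, so the target is confirmed. The sizes also match: pad 159x79, block 140x41, tails 49x31. I'm moving above the stand's bare end.

Request:
arm_command --rows '[{"fingers": 1,"x": 42.4,"y": -12.2,"z": 6},{"fingers": 1,"x": 42.4,"y": -12.2,"z": 6},{"fingers": 1,"x": 42.4,"y": -12.2,"z": 6},{"fingers": 1,"x": 42.4,"y": -12.2,"z": 6},{"fingers": 1,"x": 42.4,"y": -12.2,"z": 6},{"fingers": 1,"x": 42.4,"y": -12.2,"z": 6},{"fingers": 1,"x": 42.4,"y": -12.2,"z": 6},{"fingers": 1,"x": 42.4,"y": -12.2,"z": 6},{"fingers": 1,"x": 42.4,"y": -12.2,"z": 6},{"fingers": 1,"x": 42.4,"y": -12.2,"z": 6}]'

```text
invalid input at $.rows[0]: expected keys fingers, x, y, z, wx, wy, wz
```

Request:
arm_command --rows '[{"fingers": 1,"wz": -0.18},{"fingers": 1,"wz": -0.18},{"fingers": 1,"wz": -0.18},{"fingers": 1,"wz": -0.18},{"fingers": 1,"wz": -0.18},{"fingers": 1,"wz": -0.18},{"fingers": 1,"wz": -0.18},{"fingers": 1}]'

```text
invalid input at $.rows[0]: expected keys fingers, x, y, z, wx, wy, wz
```

```bash
cat > w.py <<'E'
from h import *
s=sense(); p,d=grab_frame('wrist'); M=T('wrist',s); np.savez('wrist',p=p,d=d,M=M)
R=np.array(s['tool_rot']); print('t',s['time'],'pos',np.round(s['position'],1),'phi',np.arctan2(R[1,0],R[0,0]).round(4),'R3',R[:,2].round(4),'F',np.round(s['ft_force'],1))
P=cloud('wrist',d,M); hsv=cv2.cvtColor(p,cv2.COLOR_BGR2HSV)
def rect(P2):
    r=cv2.minAreaRect(P2.astype(np.float32)); b=cv2.boxPoints(r); e=[b[1]-b[0],b[2]-b[1]]
    e=max(e,key=np.linalg.norm); return np.round(r[0],1),np.round(r[1],1),round(float(np.arctan2(e[1],e[0])),3)
E
python3 - <<'E'
from w import *
cv2.imwrite('pics/w1.png',p)
for nm,zl,zh in(('block',20,34),('card',60,95)):
    m=(P[...,2]>zl)&(P[...,2]<zh)&(abs(P[...,0]-537)<60)&(abs(P[...,1]+235)<100)
    if nm=='block': m&=(hsv[...,1]>80)&(hsv[...,0]<25)
    q=P[m]; print(nm,len(q),*rect(q[:,:2]),np.percentile(q[:,2],[5,50,95]).round(1))
for n in('scene','top'):
    z=np.load(n+'.npz'); Q=cloud(n,z['d'],z['M']).reshape(-1,3)
    q=Q[(Q[:,2]>75)&(Q[:,2]<300)&(Q[:,0]>430)&(Q[:,0]<720)&(abs(Q[:,1]+100)<230)&(Q[:,1]<100)]
    q=q[np.argsort(q[:,0])]; print(n,len(q),q[::max(1,len(q)//12)].round(0).tolist())
E
```

```text
t 0.1 pos [ 173.4 -521.9  404.2] phi 0.3208 R3 [-2.e-04  1.e-03 -1.e+00] F [-0.8  0.8  0.2]Traceback (most recent call last):
  File "<stdin>", line 6, in <module>
    return _quantile_unchecked(
        a, q, axis, out, overwrite_input, method, keepdims, weights)
    return _ureduce(a,
                    func=_quantile_ureduce_func,
    ...<5 lines>...
                    overwrite_input=overwrite_input,
                    method=method)
    r = func(a, **kwargs)
    result = _quantile(arr,
                       quantiles=q,
    ...<2 lines>...
                       out=out,
                       weights=wgt)
    slices_having_nans = np.isnan(arr[-1, ...])
                                  ~~~^^^^^^^^^
IndexError: index -1 is out of bounds for axis 0 with size 0
```

View pics/w1.png

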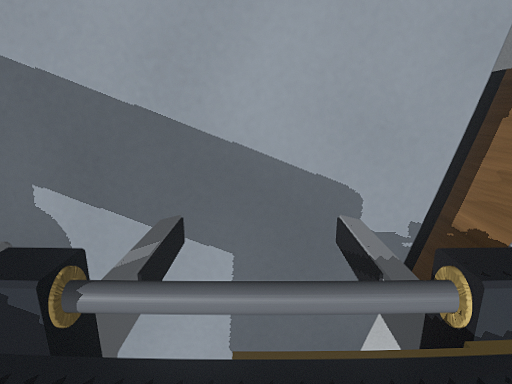

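The moves were refused because every key is required, so this wrist view shows only bare desk and the open fingers (180,220) and (345,220). I'm resending with full rows.

Request:
arm_command --rows '[{"fingers": 1,"x": 42.4,"y": -12.2,"z": 6,"wx": 0,"wy": 0,"wz": 0},{"fingers": 1,"x": 42.4,"y": -12.2,"z": 6,"wx": 0,"wy": 0,"wz": 0},{"fingers": 1,"x": 42.4,"y": -12.2,"z": 6,"wx": 0,"wy": 0,"wz": 0},{"fingers": 1,"x": 42.4,"y": -12.2,"z": 6,"wx": 0,"wy": 0,"wz": 0},{"fingers": 1,"x": 42.4,"y": -12.2,"z": 6,"wx": 0,"wy": 0,"wz": 0},{"fingers": 1,"x": 42.4,"y": -12.2,"z": 6,"wx": 0,"wy": 0,"wz": 0},{"fingers": 1,"x": 42.4,"y": -12.2,"z": 6,"wx": 0,"wy": 0,"wz": 0},{"fingers": 1,"x": 42.4,"y": -12.2,"z": 6,"wx": 0,"wy": 0,"wz": 0},{"fingers": 1,"x": 42.4,"y": -12.2,"z": 6,"wx": 0,"wy": 0,"wz": 0},{"fingers": 1,"x": 42.4,"y": -12.2,"z": 6,"wx": 0,"wy": 0,"wz": 0}]'

```text
time: 1.4
position: [538.4, -271.5, 344.2]
tool_rot: [[0.949, 0.315, -0.0], [0.315, -0.949, 0.0], [-0.0, -0.0, -1.0]]
ft_force: [-0.3, -0.8, -0.2]
finger_gap: 1.001
gripper_force: 0.0
```

Request:
arm_command --rows '[{"fingers": 1,"x": 0,"y": 0,"z": 0,"wx": 0,"wy": 0,"wz": -0.18},{"fingers": 1,"x": 0,"y": 0,"z": 0,"wx": 0,"wy": 0,"wz": -0.18},{"fingers": 1,"x": 0,"y": 0,"z": 0,"wx": 0,"wy": 0,"wz": -0.18},{"fingers": 1,"x": 0,"y": 0,"z": 0,"wx": 0,"wy": 0,"wz": -0.18},{"fingers": 1,"x": 0,"y": 0,"z": 0,"wx": 0,"wy": 0,"wz": -0.18},{"fingers": 1,"x": 0,"y": 0,"z": 0,"wx": 0,"wy": 0,"wz": -0.18},{"fingers": 1,"x": 0,"y": 0,"z": 0,"wx": 0,"wy": 0,"wz": -0.18},{"fingers": 1,"x": 0,"y": 0,"z": 0,"wx": 0,"wy": 0,"wz": 0}]'

```text
time: 2.4
position: [537.3, -272.4, 344.4]
tool_rot: [[-0.009, 1.0, -0.0], [1.0, 0.009, 0.0], [0.0, -0.0, -1.0]]
ft_force: [0.2, -0.2, 0.4]
finger_gap: 0.999
gripper_force: 0.0
```

```bash
python3 - <<'E'
from w import *
cv2.imwrite('pics/w2.png',p)
for n in('scene','top'):
    z=np.load(n+'.npz'); Q=cloud(n,z['d'],z['M']).reshape(-1,3)
    q=Q[(Q[:,2]>75)&(Q[:,2]<300)&(Q[:,0]>430)&(Q[:,0]<720)&(abs(Q[:,1]+100)<230)&(Q[:,1]<100)]
    q=q[np.argsort(q[:,0])]; print(n,len(q),q[::max(1,len(q)//12)].round(0).tolist())
for nm,zl,zh in(('block',20,34),('card',60,95)):
    m=(P[...,2]>zl)&(P[...,2]<zh)&(abs(P[...,0]-537)<60)&(abs(P[...,1]+235)<100)
    if nm=='block': m&=(hsv[...,1]>80)&(hsv[...,0]<25)
    q=P[m]; print(nm,len(q))
    if len(q): print(*rect(q[:,:2]),np.percentile(q[:,2],[5,50,95]).round(1))
E
```

```text
t 2.4 pos [ 537.3 -272.4  344.4] phi 1.5797 R3 [-4.e-04  2.e-04 -1.e+00] F [ 0.2 -0.2  0.4]
scene 927 [[535.0, -172.0, 82.0], [641.0, 36.0, 109.0], [647.0, 29.0, 121.0], [652.0, 29.0, 77.0], [657.0, 1.0, 81.0], [663.0, -13.0, 105.0], [668.0, -7.0, 76.0], [673.0, -32.0, 95.0], [679.0, -127.0, 87.0], [687.0, 28.0, 75.0], [696.0, 7.0, 76.0], [708.0, -96.0, 100.0], [720.0, -96.0, 96.0]]
top 360 [[532.0, -217.0, 87.0], [536.0, -233.0, 84.0], [638.0, 31.0, 80.0], [645.0, 23.0, 117.0], [650.0, 1.0, 112.0], [657.0, -12.0, 84.0], [664.0, -30.0, 94.0], [671.0, -38.0, 118.0], [675.0, -140.0, 76.0], [681.0, -111.0, 88.0], [691.0, -101.0, 94.0], [702.0, -98.0, 99.0]]
block 5760
[ 538.7 -237. ] [ 41.5 138.7] -1.55 [27.1 28.3 29.5]
card 400
[ 538.  -204.8] [ 3.  74.6] -1.548 [82.2 83.4 84.5]
```

View pics/w2.png

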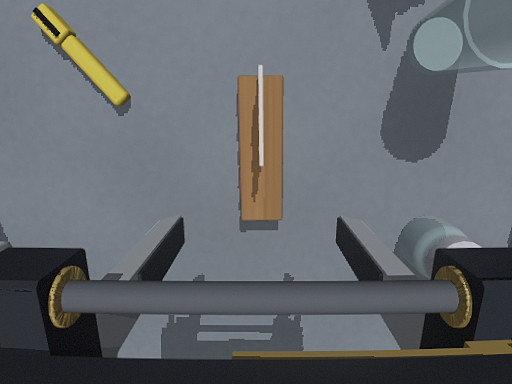

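The wrist view shows the stand's bare end at (262,195), the card along (261,65)-(262,165), and both clear of the fingers. The block measures 41.5x139 at z 28, so the reading holds. I'm descending to grasp it.

Request:
arm_command --rows '[{"fingers": 1,"x": -2.5,"y": 2,"z": 20,"wx": 0,"wy": 0,"wz": -0.012},{"fingers": 1,"x": 0,"y": 0,"z": 30,"wx": 0,"wy": 0,"wz": 0},{"fingers": 1,"x": 0,"y": 0,"z": 30,"wx": 0,"wy": 0,"wz": 0},{"fingers": 1,"x": 0,"y": 0,"z": 30,"wx": 0,"wy": 0,"wz": 0},{"fingers": 1,"x": 0,"y": 0,"z": 20,"wx": 0,"wy": 0,"wz": 0},{"fingers": 1,"x": 0,"y": 0,"z": 10,"wx": 0,"wy": 0,"wz": 0},{"fingers": 1,"x": 0,"y": 0,"z": 0,"wx": 0,"wy": 0,"wz": 0}]'

```text
time: 3.32
position: [539.4, -275.0, 204.3]
tool_rot: [[-0.022, 1.0, -0.0], [1.0, 0.022, 0.0], [0.0, -0.0, -1.0]]
ft_force: [-0.1, -0.2, 0.1]
finger_gap: 1.005
gripper_force: 0.0
```

Request:
arm_command --rows '[{"fingers": -1,"x": 0,"y": 0,"z": 0,"wx": 0,"wy": 0,"wz": 0},{"fingers": -1,"x": 0,"y": 0,"z": 0,"wx": 0,"wy": 0,"wz": 0},{"fingers": -1,"x": 0,"y": 0,"z": 0,"wx": 0,"wy": 0,"wz": 0},{"fingers": -1,"x": 0,"y": 0,"z": 0,"wx": 0,"wy": 0,"wz": 0},{"fingers": -1,"x": 0,"y": 0,"z": 0,"wx": 0,"wy": 0,"wz": 0},{"fingers": -1,"x": 0,"y": 0,"z": 0,"wx": 0,"wy": 0,"wz": 0}]'

```text
time: 4.08
position: [539.3, -274.9, 204.7]
tool_rot: [[-0.022, 1.0, -0.0], [1.0, 0.022, -0.0], [-0.0, -0.0, -1.0]]
ft_force: [-0.6, -0.7, 1.4]
finger_gap: 0.446
gripper_force: 30.0
```

Request:
arm_command --rows '[{"fingers": -1,"x": 0,"y": 0,"z": -6,"wx": 0,"wy": 0,"wz": 0},{"fingers": -1,"x": 0,"y": 0,"z": -12,"wx": 0,"wy": 0,"wz": 0},{"fingers": -1,"x": 0,"y": 0,"z": -12,"wx": 0,"wy": 0,"wz": 0},{"fingers": -1,"x": 15,"y": 0,"z": 0,"wx": 0,"wy": 0,"wz": 0},{"fingers": -1,"x": 25,"y": 1,"z": 0,"wx": 0,"wy": 0,"wz": 0},{"fingers": -1,"x": 25,"y": 1,"z": 0,"wx": 0,"wy": 0,"wz": 0},{"fingers": -1,"x": 25,"y": 1,"z": 0,"wx": 0,"wy": 0,"wz": 0},{"fingers": -1,"x": 25,"y": 1,"z": 0,"wx": 0,"wy": 0,"wz": 0},{"fingers": -1,"x": 25,"y": 1,"z": 0,"wx": 0,"wy": 0,"wz": 0},{"fingers": -1,"x": 25,"y": 1,"z": 0,"wx": 0,"wy": 0,"wz": 0}]'

```text
time: 5.32
position: [541.3, -108.2, 234.5]
tool_rot: [[-0.022, 1.0, -0.0], [1.0, 0.022, 0.0], [0.0, -0.0, -1.0]]
ft_force: [-0.3, 1.0, -1.0]
finger_gap: 0.446
gripper_force: 30.0
```

Request:
arm_command --rows '[{"fingers": -1,"x": 25,"y": 0,"z": 0,"wx": 0,"wy": 0,"wz": 0},{"fingers": -1,"x": 25,"y": 0,"z": 0,"wx": 0,"wy": 0,"wz": 0},{"fingers": -1,"x": 20,"y": 0,"z": 0,"wx": 0,"wy": 0,"wz": 0},{"fingers": -1,"x": 15,"y": 0,"z": 0,"wx": 0,"wy": 0,"wz": -0.053},{"fingers": -1,"x": 0,"y": 0,"z": 0,"wx": 0,"wy": 0,"wz": -0.08},{"fingers": -1,"x": 0,"y": 0,"z": 0,"wx": 0,"wy": 0,"wz": -0.08},{"fingers": -1,"x": 0,"y": 0,"z": 0,"wx": 0,"wy": 0,"wz": 0}]'

```text
time: 6.2
position: [539.8, -24.7, 234.6]
tool_rot: [[-0.234, 0.972, -0.0], [0.972, 0.234, -0.0], [-0.0, -0.0, -1.0]]
ft_force: [-1.0, 0.4, -1.1]
finger_gap: 0.444
gripper_force: 30.0
```

```bash
cat > chk.py <<'E'
from w import *
for n in('wrist','scene'):
    if n!='wrist': p,d=grab_frame(n); M=T(n); P=cloud(n,d,M); hsv=cv2.cvtColor(p,cv2.COLOR_BGR2HSV); np.savez(n+'2',p=p,d=d,M=M); cv2.imwrite('pics/s_chk.png',p)
    near=(abs(P[...,0]-532)<80)&(abs(P[...,1]-27)<110); wood=(hsv[...,1]>80)&(hsv[...,0]<25)
    for nm,zl,zh,w in(('pad',-1,7,1),('block',20,70,1),('card',65,130,0)):
        m=near&(P[...,2]>zl)&(P[...,2]<zh)
        m&= wood if w else (hsv[...,1]<60)&(hsv[...,2]>120)
        m=m.astype(np.uint8); k,l,st,_=cv2.connectedComponentsWithStats(m)
        if k<2: continue
        q=P[l==1+np.argmax(st[1:,4])]
        print(n,nm,len(q),*rect(q[:,:2]),'z',np.percentile(q[:,2],[5,50,95]).round(1),'zfit',np.linalg.lstsq(np.c_[q,np.ones(len(q))][:,[0,1,3]],q[:,2],rcond=None)[0][:2].round(3))
E
python3 chk.py
```

```text
t 6.2 pos [539.8 -24.7 234.6] phi 1.8069 R3 [-1.e-04 -0.e+00 -1.e+00] F [-1.   0.4 -1.1]
wrist pad 5979 [550.1  39.5] [ 42.5 142.5] -1.34 z [2.2 3.4 4.5] zfit [-0.002 -0.   ]
wrist block 18239 [530.5  16.7] [ 42.5 130.6] -1.331 z [57.1 58.2 59.3] zfit [ 0.001 -0.   ]
wrist card 2100 [524.5  40.8] [ 2.9 69.4] -1.332 z [112.2 113.2 114.3] zfit [0.007 0.002]
scene pad 829 [534.7  27.8] [ 79.2 163.1] -1.326 z [0.6 2.9 5.1] zfit [0.004 0.004]
scene block 563 [530.9  17.7] [ 45.5 136. ] -1.335 z [34.  56.1 59.4] zfit [-0.221 -0.097]
scene card 371 [522.9  27.5] [109.2  26. ] 1.49 z [ 68.1  92.5 113.1] zfit [-0.443 -0.089]
```

The stand hangs level, with its underside about 30 mm up. I need 14.6 mm along tool x and 5.6 mm along tool y, then straight down.

Request:
arm_command --rows '[{"fingers": -1,"x": 7.3,"y": 2.8,"z": 0,"wx": 0,"wy": 0,"wz": 0},{"fingers": -1,"x": 7.3,"y": 2.8,"z": 0,"wx": 0,"wy": 0,"wz": 0},{"fingers": -1,"x": 0,"y": 0,"z": 8,"wx": 0,"wy": 0,"wz": 0},{"fingers": -1,"x": 0,"y": 0,"z": 8,"wx": 0,"wy": 0,"wz": 0},{"fingers": -1,"x": 0,"y": 0,"z": 6,"wx": 0,"wy": 0,"wz": 0},{"fingers": -1,"x": 0,"y": 0,"z": 4,"wx": 0,"wy": 0,"wz": 0},{"fingers": -1,"x": 0,"y": 0,"z": 0.5,"wx": 0,"wy": 0,"wz": 0},{"fingers": -1,"x": 0,"y": 0,"z": 0,"wx": 0,"wy": 0,"wz": 0}]'

```text
time: 7.3
position: [542.0, -9.4, 208.3]
tool_rot: [[-0.233, 0.973, 0.0], [0.973, 0.233, -0.0], [-0.0, 0.0, -1.0]]
ft_force: [1.0, 0.6, -1.2]
finger_gap: 0.444
gripper_force: 30.0
```

```bash
python3 chk.py
```

```text
t 7.3 pos [542.   -9.4 208.3] phi 1.8057 R3 [ 3.e-04 -0.e+00 -1.e+00] F [ 1.   0.6 -1.2]
wrist pad 5129 [550.8  52. ] [ 37.  118.4] -1.326 z [2.3 3.4 4.5] zfit [-0.004 -0.001]
wrist block 18271 [532.9  32. ] [ 42.9 130.9] -1.332 z [30.7 31.9 32.9] zfit [ 0.001 -0.001]
wrist card 2095 [526.7  56. ] [ 2.9 69.3] -1.333 z [85.9 86.9 88. ] zfit [-0.008 -0.003]
scene pad 405 [535.8  28.6] [ 79.5 163.6] -1.311 z [0.7 3.  5.8] zfit [-0.005 -0.001]
scene block 413 [533.9  32. ] [ 44.4 137.3] -1.353 z [22.1 30.9 33.5] zfit [-0.061 -0.032]
scene card 166 [525.8  61.7] [ 6.4 74.4] -1.307 z [66.2 77.  87. ] zfit [-0.059 -0.038]
```

Request:
arm_command --rows '[{"fingers": -1,"x": 0,"y": 0,"z": 1,"wx": 0,"wy": 0,"wz": 0},{"fingers": -1,"x": 0,"y": 0,"z": 0,"wx": 0,"wy": 0,"wz": 0},{"fingers": 1,"x": 0,"y": 0,"z": 0,"wx": 0,"wy": 0,"wz": 0},{"fingers": 1,"x": 0,"y": 0,"z": 0,"wx": 0,"wy": 0,"wz": 0},{"fingers": 1,"x": 0,"y": 0,"z": 0,"wx": 0,"wy": 0,"wz": 0},{"fingers": 1,"x": 0,"y": 0,"z": 0,"wx": 0,"wy": 0,"wz": 0},{"fingers": 1,"x": 0,"y": 0,"z": 0,"wx": 0,"wy": 0,"wz": 0}]'

```text
time: 8.28
position: [541.9, -9.4, 207.1]
tool_rot: [[-0.233, 0.973, 0.0], [0.973, 0.233, -0.0], [-0.0, 0.0, -1.0]]
ft_force: [0.0, 1.4, 0.1]
finger_gap: 0.942
gripper_force: 0.0
```

Request:
arm_command --rows '[{"fingers": 1,"x": 0,"y": 0,"z": -20,"wx": 0,"wy": 0,"wz": 0},{"fingers": 1,"x": 0,"y": 0,"z": -40,"wx": 0,"wy": 0,"wz": 0},{"fingers": 1,"x": 0,"y": 0,"z": -40,"wx": 0,"wy": 0,"wz": 0},{"fingers": 1,"x": 0,"y": 0,"z": -40,"wx": 0,"wy": 0,"wz": 0},{"fingers": 1,"x": 0,"y": 0,"z": -40,"wx": 0,"wy": 0,"wz": 0},{"fingers": 1,"x": 0,"y": 0,"z": -40,"wx": 0,"wy": 0,"wz": 0},{"fingers": 1,"x": 0,"y": 0,"z": -40,"wx": 0,"wy": 0,"wz": 0},{"fingers": 1,"x": 0,"y": 0,"z": 0,"wx": 0,"wy": 0,"wz": 0}]'

```text
time: 9.28
position: [541.7, -9.3, 470.0]
tool_rot: [[-0.233, 0.972, 0.005], [0.972, 0.233, -0.0], [-0.002, 0.005, -1.0]]
ft_force: [0.7, -0.9, -0.5]
finger_gap: 0.999
gripper_force: 0.0
```

```bash
python3 chk.py
```

```text
t 9.275 pos [541.7  -9.3 470. ] phi 1.8059 R3 [ 5.2e-03 -4.0e-04 -1.0e+00] F [ 0.7 -0.9 -0.5]
wrist pad 2904 [533.7  27.1] [ 79.5 159.1] -1.344 z [1.9 3.3 4.7] zfit [0.001 0.002]
wrist block 2972 [533.6  27.6] [ 42.  137.5] -1.336 z [29.9 31.3 32.7] zfit [0.    0.003]
wrist card 200 [526.3  58.7] [ 2.3 74. ] -1.336 z [85.1 86.5 87.8] zfit [-0.043 -0.009]
scene pad 414 [534.2  27. ] [ 82.2 162.7] -1.323 z [0.8 3.  5.5] zfit [0.006 0.005]
scene block 503 [534.2  29.5] [ 44.6 141.2] -1.319 z [21.6 30.4 33. ] zfit [-0.066 -0.027]
scene card 161 [526.2  61.3] [ 7.  75.5] -1.343 z [66.1 78.1 86.3] zfit [-0.734 -0.164]
```

The stand is down within about 1 mm and 0.01 rad of the pad centre, and released. Next is the clip.

Request:
arm_command --rows '[{"fingers": 1,"x": 28.6,"y": 6.6,"z": 3.8,"wx": 0,"wy": 0,"wz": -0.005},{"fingers": 1,"x": 28.6,"y": 6.6,"z": 3.8,"wx": 0,"wy": 0,"wz": -0.005},{"fingers": 1,"x": 28.6,"y": 6.6,"z": 3.8,"wx": 0,"wy": 0,"wz": -0.005},{"fingers": 1,"x": 28.6,"y": 6.6,"z": 3.8,"wx": 0,"wy": 0,"wz": -0.005},{"fingers": 1,"x": 28.6,"y": 6.6,"z": 3.8,"wx": 0,"wy": 0,"wz": -0.005},{"fingers": 1,"x": 28.6,"y": 6.6,"z": 3.8,"wx": 0,"wy": 0,"wz": -0.005},{"fingers": 1,"x": 28.6,"y": 6.6,"z": 3.8,"wx": 0,"wy": 0,"wz": -0.005},{"fingers": 1,"x": 28.6,"y": 6.6,"z": 3.8,"wx": 0,"wy": 0,"wz": -0.005},{"fingers": 1,"x": 0,"y": 0,"z": 0,"wx": 0,"wy": 0,"wz": 0}]'

```text
time: 10.5
position: [535.6, 226.7, 434.7]
tool_rot: [[-0.274, 0.962, -0.003], [0.962, 0.274, -0.001], [-0.0, -0.003, -1.0]]
ft_force: [1.0, -1.2, 1.7]
finger_gap: 1.002
gripper_force: 0.0
```

```bash
python3 - <<'E'
from w import *
cv2.imwrite('pics/w3.png',p)
near=(abs(P[...,0]-520)<80)&(abs(P[...,1]-283)<80)
for zl,zh in((100,124),(164,176),(125,180)):
    m=near&(P[...,2]>zl)&(P[...,2]<zh)
    q=P[m]; print(zl,len(q)); 
    if len(q)>5: print(*rect(q[:,:2]),np.percentile(q[:,2],[5,50,95]).round(1))
    k,l,st,c=cv2.connectedComponentsWithStats(m.astype(np.uint8))
    for i in range(1,k):
        if st[i,4]>25: print('  ',c[i].round(0),st[i,4],*rect(P[l==i][:,:2]))
E
```

```text
t 10.5 pos [535.6 226.7 434.7] phi 1.848 R3 [-0.0031 -0.001  -1.    ] F [ 1.  -1.2  1.7]
100 206
[522.2 279.4] [ 2.8 89. ] -1.293 [119.2 120.3 121.6]
   [262.  95.] 116 [513.4 310.2] [ 2.8 24.8] -1.293
   [261. 162.] 90 [530.2 250. ] [ 1.9 28.2] -1.293
164 790
[521.5 281.6] [48.  29.3] 0.275 [169.2 171.6 173.1]
   [236. 130.] 402 [502.2 276.2] [ 8.  29.2] -1.302
   [287. 131.] 388 [540.8 286.8] [ 8.  28.6] -1.279
125 2106
[521.6 281.4] [48.  32.9] 0.277 [129.7 153.6 172.7]
   [261. 129.] 2106 [521.6 281.4] [48.  32.9] 0.277
```

View pics/w3.png

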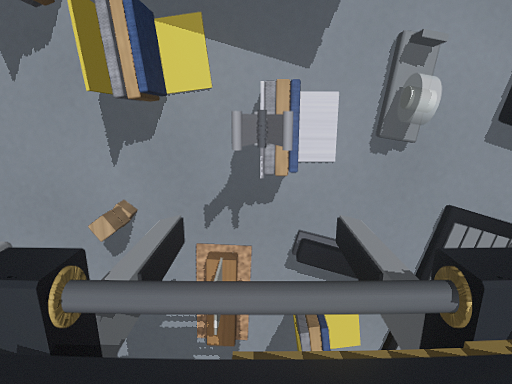

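The view shows the clip's bars at (236,130) and (287,131), straddling the plate, and nothing else near the finger paths. The bars measure 48x29 mm with tops at z 172, as described. I'm moving over and down.

Request:
arm_command --rows '[{"fingers": 1,"x": 28.4,"y": 0.8,"z": 0,"wx": 0,"wy": 0,"wz": 0},{"fingers": 1,"x": 28.3,"y": 0.7,"z": 0,"wx": 0,"wy": 0,"wz": 0},{"fingers": 1,"x": 0,"y": 0,"z": 20,"wx": 0,"wy": 0,"wz": 0},{"fingers": 1,"x": 0,"y": 0,"z": 25,"wx": 0,"wy": 0,"wz": 0},{"fingers": 1,"x": 0,"y": 0,"z": 25,"wx": 0,"wy": 0,"wz": 0},{"fingers": 1,"x": 0,"y": 0,"z": 15,"wx": 0,"wy": 0,"wz": 0},{"fingers": 1,"x": 0,"y": 0,"z": 0,"wx": 0,"wy": 0,"wz": 0}]'

```text
time: 11.42
position: [522.1, 279.7, 350.9]
tool_rot: [[-0.271, 0.963, -0.002], [0.963, 0.271, -0.001], [-0.0, -0.002, -1.0]]
ft_force: [-0.5, -0.6, -0.8]
finger_gap: 1.002
gripper_force: 0.0
```

Request:
arm_command --rows '[{"fingers": -1,"x": 0,"y": 0,"z": 0,"wx": 0,"wy": 0,"wz": 0},{"fingers": -1,"x": 0,"y": 0,"z": 0,"wx": 0,"wy": 0,"wz": 0},{"fingers": -1,"x": 0,"y": 0,"z": 0,"wx": 0,"wy": 0,"wz": 0},{"fingers": -1,"x": 0,"y": 0,"z": 0,"wx": 0,"wy": 0,"wz": 0},{"fingers": -1,"x": 0,"y": 0,"z": 0,"wx": 0,"wy": 0,"wz": 0},{"fingers": -1,"x": 0,"y": 0,"z": 0,"wx": 0,"wy": 0,"wz": 0},{"fingers": -1,"x": 0,"y": 0,"z": 0,"wx": 0,"wy": 0,"wz": 0}]'

```text
time: 12.3
position: [522.0, 280.3, 352.0]
tool_rot: [[-0.272, 0.962, 0.001], [0.962, 0.272, 0.0], [0.0, 0.001, -1.0]]
ft_force: [0.4, -0.5, 10.0]
finger_gap: 0.29
gripper_force: 8.7
```

Request:
arm_command --rows '[{"fingers": -1,"x": 0,"y": 0,"z": 0,"wx": 0,"wy": 0,"wz": 0},{"fingers": -1,"x": 0,"y": 0,"z": 0,"wx": 0,"wy": 0,"wz": 0},{"fingers": -1,"x": 0,"y": 0,"z": 0,"wx": 0,"wy": 0,"wz": 0},{"fingers": -1,"x": 0,"y": 0,"z": 0,"wx": 0,"wy": 0,"wz": 0}]'

```text
time: 12.8
position: [522.0, 280.3, 352.7]
tool_rot: [[-0.271, 0.962, 0.002], [0.962, 0.271, 0.001], [0.0, 0.002, -1.0]]
ft_force: [-0.1, 0.0, 5.1]
finger_gap: 0.248
gripper_force: 30.0
```

Request:
arm_command --rows '[{"fingers": -1,"x": 0,"y": 0,"z": -5,"wx": 0,"wy": 0,"wz": 0},{"fingers": -1,"x": 0,"y": 0,"z": -10,"wx": 0,"wy": 0,"wz": 0},{"fingers": -1,"x": 0,"y": 0,"z": -12,"wx": 0,"wy": 0,"wz": 0},{"fingers": -1,"x": 0,"y": 0,"z": -12,"wx": 0,"wy": 0,"wz": 0},{"fingers": -1,"x": 0,"y": 0,"z": -12,"wx": 0,"wy": 0,"wz": 0},{"fingers": -1,"x": 0,"y": 0,"z": -12,"wx": 0,"wy": 0,"wz": 0},{"fingers": -1,"x": 0,"y": 0,"z": -12,"wx": 0,"wy": 0,"wz": 0},{"fingers": -1,"x": 0,"y": 0,"z": -10,"wx": 0,"wy": 0,"wz": 0},{"fingers": -1,"x": 0,"y": 0,"z": -5,"wx": 0,"wy": 0,"wz": 0},{"fingers": -1,"x": 0,"y": 0,"z": 0,"wx": 0,"wy": 0,"wz": 0}]'

```text
time: 14.05
position: [521.9, 280.3, 441.9]
tool_rot: [[-0.272, 0.962, 0.0], [0.962, 0.272, 0.0], [0.0, 0.0, -1.0]]
ft_force: [0.6, -0.8, -0.8]
finger_gap: 0.248
gripper_force: 30.0
```

```bash
python3 - <<'E'
from h import *
s=sense();o=[]
for n in('scene','wrist'):
    p,d=grab_frame(n);M=T(n,s);np.savez(n+'3',p=p,d=d,M=M);P=cloud(n,d,M)
    t=np.array(s['position']); m=(np.linalg.norm(P[...,:2]-t[:2],axis=-1)<40)&(P[...,2]<t[2]-205)&(P[...,2]>130)
    q=P[m]; print(n,m.sum())
    if m.sum(): print('z',q[:,2].min(),q[:,2].max(),'c',np.argwhere(m).mean(0))
    if n=='scene':
        K_=K(n); c=np.linalg.inv(M)@np.r_[t-[0,0,200],1]; uv=cv2.projectPoints(c[:3][None],np.zeros(3),np.zeros(3),K_[1],K_[2])[0].ravel().astype(int); print(uv)
        p=p[max(0,uv[1]-50):uv[1]+50,uv[0]-50:uv[0]+50]
    else: p=p[180:384,150:370]
    o.append(cv2.resize(p,(390,390),interpolation=2))
cv2.imwrite('pics/h1.png',np.hstack(o)); print(s['finger_gap'],s['gripper_force'],s['position'])
E
```

```text
scene 385
z 176.9767848872201 236.8841281713013 c [232.53506494 313.32467532]
[313 216]
wrist 1265
z 177.0657817511619 236.67686953508158 c [204.21581028 258.38577075]
0.24819300200687291 29.999542236328125 [521.90593456 280.33460747 441.90971828]
```

View pics/h1.png

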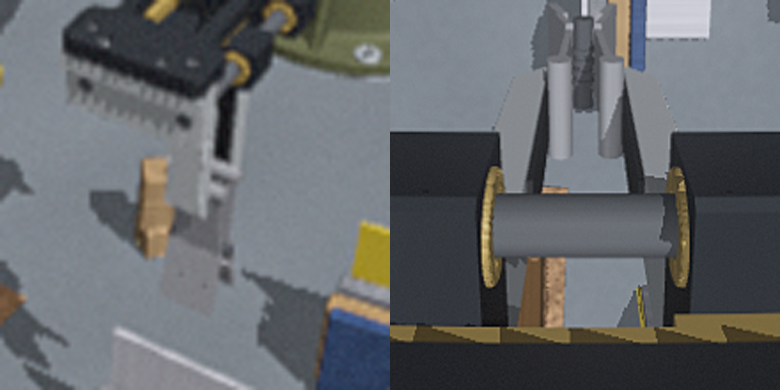

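The clip is held squeezed. The right half shows the bars at (560,105) and (612,105), and the left half shows the jaws hanging down at (190,275). I'll measure its pose in tool axes.

```bash
python3 - <<'E'
from h import *
s=sense();R=np.array(s['tool_rot']);t=np.array(s['position'])
for n in('scene','wrist'):
    z=np.load(n+'3.npz');P=cloud(n,z['d'],z['M']); Q=(P-t)@R
    for a,b in((255,268),(245,255),(232,245),(215,230),(202,212),(172,190)):
        m=(abs(Q[...,0])<30)&(abs(Q[...,1])<(12 if b<200 else 30))&(Q[...,2]>a)&(Q[...,2]<b); q=Q[m]
        if len(q)>8: print(n,a,b,len(q),'x',np.percentile(q[:,0],[1,99]).round(1),'y',np.percentile(q[:,1],[1,25,50,75,99]).round(1),'zmax',q[:,2].max().round(1))
E
```

```text
scene 255 268 63 x [-11.7  18.1] y [-12.6  12.4  13.3  14.6  15.9] zmax 264.3
scene 245 255 69 x [-10.9  18.2] y [-11.3  10.2  11.4  12.1  14.5] zmax 254.9
scene 232 245 84 x [-11.3  18.2] y [-9.6  8.3  9.6 10.6 12.6] zmax 244.8
scene 215 230 99 x [-13.7  20. ] y [-5.8  4.4  6.9  7.7  9.6] zmax 230.0
scene 202 212 49 x [-8.3 16.1] y [-6.6  6.5  8.1  8.9 10.3] zmax 212.0
scene 172 190 70 x [ 1.2 18.2] y [-11.7  -9.3  -4.9  -3.3  11.3] zmax 189.2
wrist 255 268 149 x [-5.2 16.7] y [-15.8 -14.7  10.7  14.1  15.2] zmax 264.3
wrist 245 255 105 x [-2.6 16.8] y [-13.7 -12.7 -10.7  11.8  13.1] zmax 254.9
wrist 232 245 162 x [ 1.  16.9] y [-11.5 -10.4  -8.3   9.2  11.1] zmax 244.9
wrist 215 230 734 x [-14.7  18.6] y [-6.8 -2.2  0.6  3.3  7.2] zmax 229.9
wrist 202 212 81 x [-10.9  14.9] y [-7.5 -5.1  5.8  6.2  8.7] zmax 212.0
wrist 172 190 1463 x [-13.2  16.7] y [-11.2  -7.7  -3.9   8.3  11.9] zmax 189.3
```

Request:
arm_command --rows '[{"fingers": -1,"x": -12,"y": -3,"z": 0,"wx": 0,"wy": 0,"wz": 0},{"fingers": -1,"x": -25,"y": -6.5,"z": 0,"wx": 0,"wy": 0,"wz": 0},{"fingers": -1,"x": -25,"y": -6.5,"z": 0,"wx": 0,"wy": 0,"wz": 0},{"fingers": -1,"x": -25,"y": -6.5,"z": 0,"wx": 0,"wy": 0,"wz": 0},{"fingers": -1,"x": -25,"y": -6.5,"z": 0,"wx": 0,"wy": 0,"wz": 0},{"fingers": -1,"x": -25,"y": -6.5,"z": 0,"wx": 0,"wy": 0,"wz": 0},{"fingers": -1,"x": -25,"y": -6.5,"z": 0,"wx": 0,"wy": 0,"wz": 0},{"fingers": -1,"x": -25,"y": -6.5,"z": 0,"wx": 0,"wy": 0,"wz": 0},{"fingers": -1,"x": -20,"y": -5,"z": 0,"wx": 0,"wy": 0,"wz": 0},{"fingers": -1,"x": -9.6,"y": -2.5,"z": 0,"wx": 0,"wy": 0,"wz": 0.04}]'

```text
time: 15.4
position: [526.7, 55.3, 441.7]
tool_rot: [[-0.23, 0.973, -0.0], [0.973, 0.23, -0.0], [-0.0, -0.0, -1.0]]
ft_force: [-1.3, 0.1, -0.3]
finger_gap: 0.249
gripper_force: 30.0
```

Request:
arm_command --rows '[{"fingers": -1,"x": 0,"y": 0,"z": 20,"wx": 0,"wy": 0,"wz": 0},{"fingers": -1,"x": 0,"y": 0,"z": 20,"wx": 0,"wy": 0,"wz": 0},{"fingers": -1,"x": 0,"y": 0,"z": 15,"wx": 0,"wy": 0,"wz": 0},{"fingers": -1,"x": 0,"y": 0,"z": 10,"wx": 0,"wy": 0,"wz": 0},{"fingers": -1,"x": 0,"y": 0,"z": 0,"wx": 0,"wy": 0,"wz": 0},{"fingers": -1,"x": 0,"y": 0,"z": 0,"wx": 0,"wy": 0,"wz": 0}]'

```text
time: 16.15
position: [526.9, 56.7, 377.4]
tool_rot: [[-0.233, 0.973, 0.001], [0.973, 0.233, 0.0], [-0.0, 0.001, -1.0]]
ft_force: [0.8, -0.2, -0.5]
finger_gap: 0.247
gripper_force: 30.0
```

```bash
cat > fin.py <<'E'
from h import *
s=sense();R=np.array(s['tool_rot']);t=np.array(s['position']);o=[]
print(s['time'],t.round(1),np.arctan2(R[1,0],R[0,0]).round(3),s['finger_gap'],s['gripper_force'],np.round(s['ft_force'],1))
for n in('scene','wrist'):
    p,d=grab_frame(n);M=T(n,s);P=cloud(n,d,M); Q=(P-t)@R
    m=(abs(Q[...,0])<25)&(abs(Q[...,1])<25)&(Q[...,2]>247)&(Q[...,2]<268)&(P[...,2]>92); q=Q[m]
    if len(q): print(n,'jaws x',np.percentile(q[:,0],[1,99]).round(1),'y',np.percentile(q[:,1],[1,99]).round(1),'zmax',q[:,2].max())
    m=(abs(P[...,0]-526)<40)&(abs(P[...,1]-59)<45)&(P[...,2]>80)&(P[...,2]<90); q=Q[m]
    if len(q)>5:
        print(n,'card top',len(q),'z',P[m][:,2].max().round(1),'x',np.percentile(q[:,0],[1,99]).round(1),'y',np.percentile(q[:,1],[1,50,99]).round(1),'slope',np.polyfit(q[:,0],q[:,1],1)[0].round(3))
    if n=='scene':
        k=K(n); c=np.linalg.inv(M)@np.r_[526,59,80,1]; u,v=cv2.projectPoints(c[:3][None],np.zeros(3),np.zeros(3),k[1],k[2])[0].ravel().astype(int)
        p=p[v-60:v+40,u-50:u+50]
    else: p=p[150:384,150:370]
    o.append(cv2.resize(p,(390,390),interpolation=2))
import sys; cv2.imwrite(f'pics/{sys.argv[1]}.png',np.hstack(o))
E
python3 fin.py f1
```

```text
16.15 [526.9  56.7 377.4] 1.806 0.24737913588134675 29.99955028295517 [ 0.8 -0.2 -0.5]
scene jaws x [-11.4  18.9] y [-14.1  15.9] zmax 265.90296295302744
scene card top 64 z 87.8 x [-31.8  41.1] y [-3.7  0.5  3.6] slope 0.007
wrist jaws x [-4.9 16.8] y [-16.   14.9] zmax 265.4149329913131
wrist card top 120 z 88.2 x [ 5.2 40.1] y [-1.5 -0.6  0.3] slope 0.001
```

The card is centred between the jaws to within about 0.5 mm, with the tips still 26 mm above it. I'm going down 40 mm.

Request:
arm_command --rows '[{"fingers": -1,"x": 0,"y": 0,"z": 8,"wx": 0,"wy": 0,"wz": 0},{"fingers": -1,"x": 0,"y": 0,"z": 8,"wx": 0,"wy": 0,"wz": 0},{"fingers": -1,"x": 0,"y": 0,"z": 8,"wx": 0,"wy": 0,"wz": 0},{"fingers": -1,"x": 0,"y": 0,"z": 8,"wx": 0,"wy": 0,"wz": 0},{"fingers": -1,"x": 0,"y": 0,"z": 6,"wx": 0,"wy": 0,"wz": 0},{"fingers": -1,"x": 0,"y": 0,"z": 3,"wx": 0,"wy": 0,"wz": 0},{"fingers": -1,"x": 0,"y": 0,"z": 0,"wx": 0,"wy": 0,"wz": 0},{"fingers": -1,"x": 0,"y": 0,"z": 0,"wx": 0,"wy": 0,"wz": 0},{"fingers": -1,"x": 0,"y": 0,"z": 0,"wx": 0,"wy": 0,"wz": 0},{"fingers": -1,"x": 0,"y": 0,"z": 0,"wx": 0,"wy": 0,"wz": 0}]'

```text
time: 17.5
position: [526.8, 56.7, 335.9]
tool_rot: [[-0.233, 0.973, 0.0], [0.973, 0.233, 0.0], [-0.0, 0.0, -1.0]]
ft_force: [0.1, 0.0, -1.2]
finger_gap: 0.244
gripper_force: 30.0
```

```bash
python3 fin.py f2; python3 chk.py | grep -v card
```

```text
17.5 [526.8  56.7 335.9] 1.806 0.24439358450222257 29.999548494815826 [ 0.1  0.  -1.2]
scene card top 81 z 89.8 x [-31.6  41.8] y [-12.8   2.5  14.9] slope -0.082
wrist card top 287 z 89.8 x [-34.8  39.8] y [-13.9  -0.4  12.9] slope 0.012
t 17.6 pos [526.8  56.7 335.8] phi 1.8058 R3 [ 1.e-04  0.e+00 -1.e+00] F [ 0.2 -0.6 -0.2]
wrist pad 3000 [525.7  61.9] [79.5 87.7] -1.34 z [2.1 3.3 4.4] zfit [0.001 0.   ]
wrist block 1659 [524.3  66.6] [42.1 59.9] -1.332 z [29.5 31.1 32.4] zfit [ 0.006 -0.021]
scene pad 415 [534.5  27.6] [ 78.7 161.3] -1.339 z [0.7 3.1 5.6] zfit [ 0.004 -0.   ]
scene block 501 [534.8  30.6] [ 42.6 139.9] -1.34 z [22.5 30.2 32.8] zfit [-0.081 -0.024]
```

View pics/f2.png

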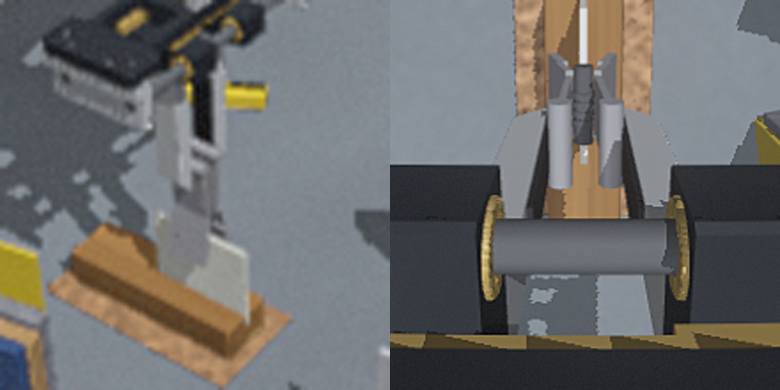

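The open jaws straddle the card (card edge at (583,35)/(583,155), centred between the jaws). The tips are about 15 mm below its top edge, and there is no contact force. The stand is unmoved on the pad, so I'm handing in.

```bash
python3 -c "
from bench import *
print(finish_job())"
```

```text
the job is handed in; nothing more can be done
None
```

The job is handed in at about 18 s of the 58 s, with no verdict shown: by my last measurements the stand sits on the pad within about 1 mm along, 4 mm across and 0.01 rad, and the clip is held wide open, its jaws astride the card about 15 mm below the middle of the top edge, with no contact force seen.

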